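# Free and lift the clamp cap of a brake-disc stand

## Task

Slide the forked transport lock away from the cap to its end stop, leave it there, then unscrew the bar-handled cap that clamps the brake disc and lift it off. Nobody knows whether its thread is right- or left-handed, so try it both ways to find out. Finish while still holding the cap steady and level in the gripper, at least 5 cm above its seat and clear of the stand and all other parts, which stay where they lie.

Things in the scene. Friction and masses are not known exactly. Their poses are not given: they have to be found in the camera images.
- stand: Fixed grey bench stand for brake discs; its place and yaw vary. Origin: on the table under the spindle axis, z up, y pointing from the spindle along the lock rail. Base plate 170 (x) x 460 (y) x 12 mm. Disc of diameter 240, top at height 60; its raised centre, diameter 130, tops out at height 80. Motor housing 120 x 110, top at height 130, centred at y = -195 mm. Nothing shows the thread hand.
- seat (a point): Fixed point on the stand: centre of the disc's raised centre, at height 80 mm, where the cap's underside sits at the start. The spindle axis passes through it vertically.
- cap: Loose aluminium clamp cap, 175 to 350 g, screwed on the spindle: round cup of diameter 80, 34 mm high, open below, with a straight bar grip across its top, 14 thick (own x) x 68 long (own y) x 32 high, at heights 34 to 66 above the origin. Origin: centre of its underside, z up. At the start it sits on its seat, axes parallel to the stand's, so the bar lies along the stand's y.
- cap_grip (a point): Point in the middle of the cap's bar, 52 mm above the cap's underside. The hidden thread is right-handed (off anticlockwise seen from above) or left-handed (off clockwise), drawn afresh each start. The wrong way it stops dead within about 3 degrees. The right way it turns easily, rises about 4 mm, can be lifted straight up from about 55 degrees on, and stops at about 85; before that it cannot be pulled off.
- lock (a joint): Transport lock on its rail: 0 = fully over the cap, growing as it slides away from the cap along the stand's +y; 0.060 m = against its end stop. Starts between 0 and 0.006. Friction about 3 N; stays where left. At the start its fork (two prongs, 6 mm thick, 12 high, tops at height 131) straddles the end of the cap's bar, so the cap cannot turn.
- lock_grip (a point): Point in the lock's upright black tab, moving with it, at height 146 mm. Tab: 14 thick (stand's x) x 22 (along the rail), from height 131 to 167. The steel carriage under it is 36 wide, top at height 131. The rail below: 32 wide, top at height 106, reaching from 48 to 190 mm from the spindle axis; column under its outer end.
- caliper: Bystander: aluminium brake caliper 60 x 150 x 56 mm, on the table beyond the stand. Origin: centre of its underside.
- pad: Bystander: brake pad 50 x 100 x 16 mm lying on the table past the outer end of the rail. Origin: centre of its underside.
- bearing: Bystander: steel bearing, diameter 62, 18 high. Origin: centre of its underside.
- wrench: Bystander: wrench 190 mm long lying on the table. Origin: its underside.
- race: Bystander: steel bearing ring, diameter 52, 14 high, lying loose on top of the motor housing. Origin: centre of its underside.
- spray: Bystander: upright metal can, diameter 66, 200 high, off to the robot's left. Origin: centre of its underside.
- carton: Bystander: cardboard box 130 x 100 x 60 mm, off to the robot's right. Origin: centre of its underside.
Mind the look-alikes: they are no part of the job. Leave any orange or purple look-alike of the cap alone.

How it is judged:
By the outcome, as a careful person would: the job done as asked, in the order asked, and still so for the second after the job is handed in, while the arm keeps its last pose, push and grip.
It also fails if it takes over 45 s, if anything falls off the work surface, if the arm or the gripper's body presses on something with over 40 N, if the wrist force passes 120 N, or if a joint passes its speed limit or range.

## Robot

A 7-joint arm with a two-finger parallel gripper is mounted at the origin on the work surface. World frame = base frame: x ahead of the robot, y to its left, z up, the work surface at z = 0. Lengths are in m, angles in rad, forces in N, time in s.
With the tool pointing down it reaches from about 0.35 to 0.9 m from the base axis. Payload 19.9 kg.
Tool frame: the origin (TCP) lies between the finger pads; the fingertips stand 19 mm ahead of it and the grasp point (between the pads) is the TCP; z points along the fingers, y is the line along which they close (so a half turn about z gives the same grasp; the last joint's range is limited). The gripper opens to 94 mm and grips with 3 to 60 N. Pads are 16 mm wide; open, the fingers measure 119 mm over their backs; the gripper's body (75 mm by 177 mm) begins 78 mm behind the grasp point.
Start: joints at [1.262, 0.417, -0.01, 1.614, 0.005, 1.111, -0.053], TCP at [0.165, -0.603, 0.224] pointing down, gripper open.
Joint ranges: [-2.81, 2.81], [-0.39, 2.02], [-1.27, 1.25], [0.06, 2.57], [-1.19, 4.33], [0.19, 2], [-2.82, 2.82]. Speed limits (rad/s): [1.89, 1.89, 2.39, 2.39, 3.01, 3.01, 3.01].

## Interface

Orientations are given as a 3x3 rotation matrix whose columns are the frame's x, y, z axes.
In Python, from rig import robot gives the robot as it stands. Calls block until the motion is done:
- robot.move_ptp(position, orientation): joint-space move of the TCP to a pose.
- robot.move_linear(position, velocity=0.15, frame=None, threshold=None): straight line of the TCP; frame=None keeps the orientation; velocity is the mean speed in m/s. With threshold (N) it stops when the force on the tool has changed by that much, and returns True; else False.
- robot.goto_joints(angles): joint-space move.
- robot.gripper_to(opening): finger opening in m; the grip force is fixed at half the most; returns when the fingers have stopped.
- robot.pause(seconds).
- robot.ik(position, orientation): joint angles nearest the present ones, or None.
- robot.get_state(): the state.
- robot.grab_frame(name): name is "side" or "top"; returns the picture (384x512x3 uint8, red, green, blue); there is no depth.
- robot.camera_info(name): a dict with "fx", "fy", "cx", "cy" (pixels), "dist" ([k1, k2, p1, p2, k3] as OpenCV has them; the pictures are not rectified), "rvec" (rotation vector, rad) and "tvec" (3), from world to camera coordinates, as OpenCV has them. Camera axes: x right, y down, z forward; pixel columns grow to the right and rows downward; lengths in m; the calibration is good to about 2 mm. A picture is of the moment at which its call begins. camera_info takes no time and is no camera call.
A pose or a line that the arm cannot do raises robot.PlanningError and nothing moves.
- robot.sign_off(): hands the job in; it is judged then, once.
The state is a dict: "time": time; "qpos": joint angles; "joint_vel": joint speeds; "effort": joint torques, N m; "ee_pos": TCP position; "tool_rot": TCP orientation; "force": force on the tool from outside, world axes, zero at the start; "moment": the same for the moment, N m; "opening": finger opening in m; "grasp_force": force on a finger pad.
Only numpy, scipy, OpenCV 4.12 (cv2) and the standard library are available. Lean on these libraries where they do the work, as an engineer would, in place of code of your own. Each camera call takes 0.05 s, during which the arm holds its last target. There are 200 camera calls.

## Working session

There is one attempt and no reset: what is moved stays moved. The work goes in short steps, each a Python script; the robot and the scene stay as the last script left them, time stands still between calls to the robot, and variables do not carry over. Pictures are saved under pics/ and viewed, at most 10 in all, crops included, and the job is handed in when it is done.

```bash
mkdir -p pics; python3 - <<'E'
from rig import robot
import cv2
for n in("top","side"):
    im=robot.grab_frame(n); cv2.imwrite(f"pics/{n}0.png",cv2.resize(im[:,:,::-1],(800,600)) ); cv2.imwrite(f"{n}0raw.png",im[:,:,::-1])
    print(n,robot.camera_info(n))
print(robot.get_state())
E
```

```text
top {'fx': 404.29027071028673, 'fy': 404.29027071028673, 'cx': 246.9933818869752, 'cy': 187.3146691420231, 'dist': array([0.00074811, 0.        , 0.        , 0.        , 0.        ]), 'rvec': array([ 2.13405405, -2.11260947,  0.21535553]), 'tvec': array([-0.0374938 ,  0.63237921,  1.24300965])}
side {'fx': 440.41044130246246, 'fy': 440.41044130246246, 'cx': 253.61185276310545, 'cy': 191.24385443075235, 'dist': array([-0.07114927,  0.        ,  0.        ,  0.        ,  0.        ]), 'rvec': array([ 2.43263352, -0.3024915 ,  0.09273994]), 'tvec': array([-0.61056686,  0.17905094,  1.70391077])}
{'time': 0.1, 'qpos': array([ 1.2624712 ,  0.41791172, -0.0103276 ,  1.61409771,  0.00471698,
        1.11068867, -0.05301174]), 'joint_vel': array([-0.00049465, -0.00141546,  0.00128234, -0.00017249,  0.0011579 ,
       -0.00122861, -0.00010744]), 'effort': array([ 3.99814489e-04, -8.52579546e+01,  6.39503784e-01, -4.26694858e+01,
       -4.89848724e-02,  1.64358714e-02,  1.02529182e-04]), 'ee_pos': array([ 0.16471304, -0.60258423,  0.22389616]), 'tool_rot': array([[ 9.64605945e-01,  2.63695342e-01, -3.71078141e-04],
       [ 2.63695587e-01, -9.64605414e-01,  1.01615734e-03],
       [-8.99880283e-05, -1.07804308e-03, -9.99999415e-01]]), 'force': array([-0.41432549,  1.15909729, -0.3753542 ]), 'moment': array([-0.03882153, -0.01946476,  0.00019813]), 'grasp_force': 0.0, 'opening': 0.09351068923082291}
```

View pics/top0.png

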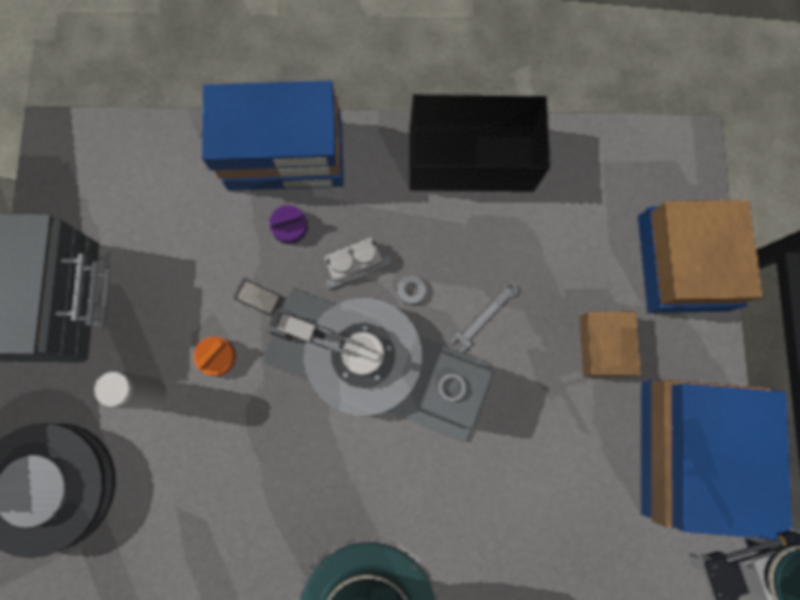

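View pics/side0.png

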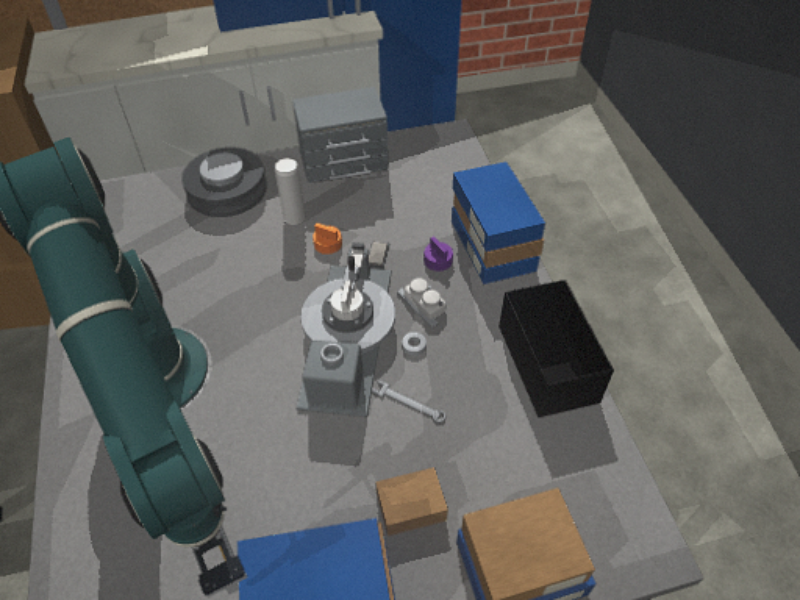

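The top view shows the cap at about (362,353), the lock carriage at (298,328) and the housing at (455,390). The orange and purple look-alikes are off to the side at (214,356) and (289,224). I'll zoom in to pick exact features.

```bash
cat > h.py <<'E'
import numpy as np, cv2
from rig import robot
def ray(n,uv):
    c=robot.camera_info(n); K=np.array([[c["fx"],0,c["cx"]],[0,c["fy"],c["cy"]],[0,0,1]])
    p=cv2.undistortPoints(np.array(uv,float).reshape(-1,1,2),K,np.array(c["dist"])).reshape(-1,2)
    R=cv2.Rodrigues(np.array(c["rvec"]))[0]; o=-R.T@c["tvec"]
    return o,np.c_[p,np.ones(len(p))]@R
def onplane(n,uv,z):
    o,d=ray(n,uv); return o+d*((z-o[2])/d[:,2])[:,None]
def proj(n,P):
    c=robot.camera_info(n); K=np.array([[c["fx"],0,c["cx"]],[0,c["fy"],c["cy"]],[0,0,1]])
    return cv2.projectPoints(np.array(P,float).reshape(-1,3),np.array(c["rvec"]),np.array(c["tvec"]),K,np.array(c["dist"]))[0].reshape(-1,2)
E
python3 - <<'E'
from h import *
a=cv2.imread("top0raw.png"); b=cv2.imread("side0raw.png")
A=cv2.resize(a[180:285,155:320],None,fx=4.8,fy=4.8,interpolation=cv2.INTER_CUBIC)
cv2.imwrite("pics/topc.png",A)
B=cv2.resize(b[145:275,180:270],None,fx=4.6,fy=4.6,interpolation=cv2.INTER_CUBIC)
cv2.imwrite("pics/sidec.png",B)
print(A.shape,B.shape)
s=512/800
print(onplane("top",[[362*s,353*s]],.146),onplane("top",[[298*s,328*s]],.131),onplane("top",[[362*s,356*s]],.06))
E
```

```text
(504, 792, 3) (598, 414, 3)
[[0.49930305 0.01375218 0.146     ]] [[0.54778508 0.13844082 0.131     ]] [[0.50169923 0.01618637 0.06      ]]
```

View pics/topc.png

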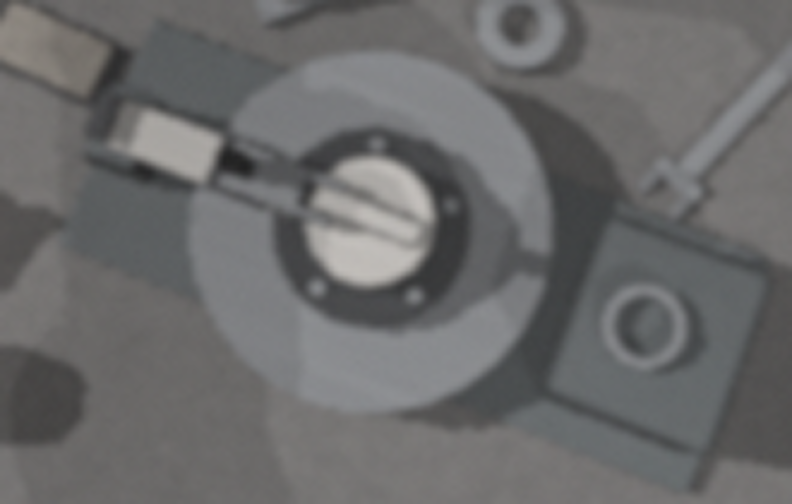

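View pics/sidec.png

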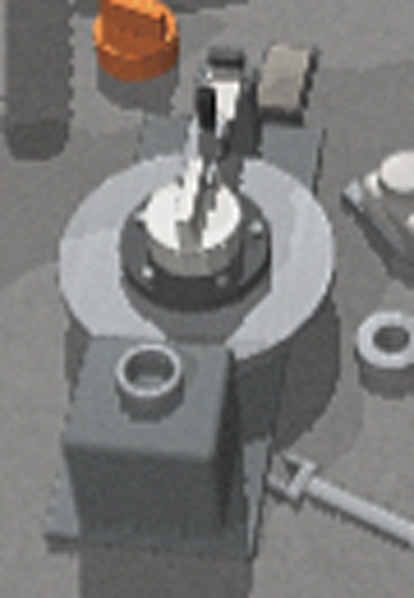

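Top crop: cap rim circle at (369,221) r≈66, disc at (371,232) r≈182, housing-top corners at (617,205), (768,268), (697,455), (547,392). The black tab is at about (237,160), with the prongs running to the cap bar. Side crop: tab at (207,103).

```bash
python3 - <<'E'
from h import *
f=lambda p:np.array(p,float)/4.8+[155,180]-.4
g=lambda p:np.array(p,float)/4.6+[180,145]-.4
print("cap",onplane("top",f([[369,221],[369+66,221]]),.114))
print("disc",onplane("top",f([[371,232],[371+182,232],[189,232]]),.06))
h=onplane("top",f([[617,205],[768,268],[697,455],[547,392]]),.13);print("hous",h,h.mean(0))
c=onplane("top",f([369,221]),.114)[0]
v=c-h.mean(0);print("dir",np.degrees(np.arctan2(v[1],v[0])),np.hypot(*v[:2]))
for e in (h[0]-h[1],h[3]-h[2]): print(np.degrees(np.arctan2(e[1],e[0])),np.linalg.norm(e))
# black mask
for n,im,F,(x0,y0,x1,y1) in(("top",cv2.imread("top0raw.png"),f,(195,202,215,222)),("side",cv2.imread("side0raw.png"),g,(220,160,232,174))):
    m=(im.max(2)<45).astype(np.uint8)[y0:y1,x0:x1]
    nn,l,st,ce=cv2.connectedComponentsWithStats(m)
    for i in range(1,nn):
        if st[i,4]>6: print(n,st[i],ce[i]+[x0,y0], onplane(n,[ce[i]+[x0,y0]],.15))
E
```

```text
cap [[ 0.50329741  0.01533163  0.114     ]
 [ 0.50372    -0.02643021  0.114     ]]
disc [[ 0.50141056  0.01551128  0.06      ]
 [ 0.50262069 -0.10465303  0.06      ]
 [ 0.50020424  0.13546417  0.06      ]]
hous [[ 0.5133048  -0.14024226  0.13      ]
 [ 0.4749438  -0.23404672  0.13      ]
 [ 0.36065267 -0.18795079  0.13      ]
 [ 0.39768141 -0.0962557   0.13      ]] [ 0.43664567 -0.16462387  0.13      ]
dir 69.67642805868354 0.1919021535302905
67.75807265631414 0.10134516890719951
68.00992833991043 0.09888942110699195
top [ 6 10  6  4 16] [203.5    213.4375] [[0.53506585 0.09772892 0.15      ]]
side [ 4  6  3  6 15] [225.06666667 168.93333333] [[0.5381476  0.08976096 0.15      ]]
```

```bash
cat >> h.py <<'E'
S=np.array([.5027,.0155]); YAW=np.radians(69.2); u=np.array([np.cos(YAW),np.sin(YAW)])
def Rt(a,flip=False):
    a=a+(np.pi if flip else 0); c,s=np.cos(a),np.sin(a)
    return np.array([[c,s,0],[s,-c,0],[0,0,-1]])
def shot(n,name,box,k):
    im=robot.grab_frame(n)[:,:,::-1]; x0,y0,x1,y1=box
    cv2.imwrite(name,cv2.resize(im[y0:y1,x0:x1],None,fx=k,fy=k,interpolation=cv2.INTER_CUBIC)); return im
def st():
    s=robot.get_state(); print({k:np.round(s[k],3) for k in("time","qpos","ee_pos","force","moment","opening","grasp_force")})
E
python3 - <<'E'
from h import *
T=S+.087*u
for fl in(0,1): print(fl,robot.ik([*T,.3],Rt(YAW,fl)),robot.ik([*S,.2],Rt(YAW,fl)))
p=robot.get_state()["ee_pos"]
robot.move_linear([p[0],p[1],.38],velocity=.3)
qs=[robot.ik([*S,.2],Rt(YAW,f)) for f in(0,1)]
fl=int(np.argmin([abs(q[6]) if q is not None else 9 for q in qs])); print(fl)
robot.move_ptp([*T,.30],Rt(YAW,fl)); st()
robot.move_linear([*T,.185],velocity=.15); st()
shot("side","pics/s1.png",(150,80,310,250),3.5)
shot("top","pics/t1.png",(155,150,320,285),4.4)
E
```

```text
0 [ 0.52780504  0.32370518 -0.941442    1.7033672   0.2739618   1.25465133
 -0.83824051] [ 0.55572961  0.30732375 -0.76112093  1.9186709   0.24876174  1.01120097
 -0.67852989]
1 [ 0.62115584  0.37330737 -1.08260682  1.70112729  0.34332812  1.27592829
  2.24373498] [ 0.79090581  0.41414212 -1.08047326  1.91291089  0.41817775  1.06370808
  2.3140214 ]
0
{'time': np.float64(3.567), 'qpos': array([ 0.593,  0.356, -1.036,  1.702,  0.32 ,  1.268, -0.877]), 'ee_pos': array([0.534, 0.096, 0.3  ]), 'force': array([-0.16 , -0.542, -0.936]), 'moment': array([-0.059, -0.06 , -0.047]), 'opening': np.float64(0.094), 'grasp_force': np.float64(0.0)}
{'time': np.float64(4.483), 'qpos': array([ 0.517,  0.476, -0.961,  1.836,  0.445,  1.062, -0.979]), 'ee_pos': array([0.534, 0.097, 0.186]), 'force': array([-0.6  ,  1.117,  0.19 ]), 'moment': array([-0.061, -0.107,  0.026]), 'opening': np.float64(0.094), 'grasp_force': np.float64(0.0)}
```

View pics/s1.png

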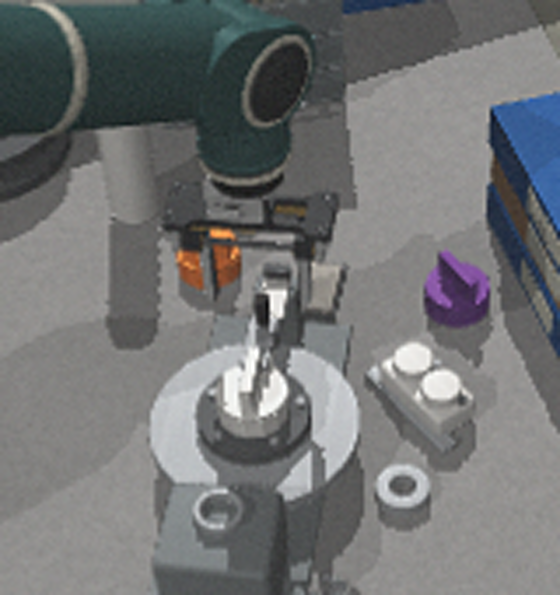

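The open fingers, at about (212,275) and (302,275), straddle the black tab at (262,305), so I'll lower, grip and slide.

```bash
python3 - <<'E'
from h import *
T=S+.087*u
if robot.move_linear([*T,.155],velocity=.08,threshold=10): print("contact"); st(); raise SystemExit
robot.gripper_to(.0); st()
if robot.get_state()["opening"]<.010: raise SystemExit
p=robot.get_state()["ee_pos"]
print(robot.move_linear([p[0]+u[0]*.068,p[1]+u[1]*.068,.155],velocity=.06,threshold=16)); st()
q=robot.get_state()["ee_pos"]; print(np.hypot(*(q-p)[:2]))
shot("side","pics/s2.png",(150,80,310,250),3.5)
E
```

```text
{'time': np.float64(6.308), 'qpos': array([ 0.492,  0.515, -0.931,  1.862,  0.487,  1.008, -1.011]), 'ee_pos': array([0.535, 0.096, 0.155]), 'force': array([15.155, -4.264, -9.693]), 'moment': array([-0.753, -3.173,  0.06 ]), 'opening': np.float64(0.014), 'grasp_force': np.float64(30.005)}
True
{'time': np.float64(6.967), 'qpos': array([ 0.415,  0.547, -0.918,  1.816,  0.504,  1.03 , -1.065]), 'ee_pos': array([0.548, 0.128, 0.155]), 'force': array([2.998, 1.744, 4.72 ]), 'moment': array([ 0.539, -0.642,  0.009]), 'opening': np.float64(0.014), 'grasp_force': np.float64(30.004)}
0.034241892244266395
```

View pics/s2.png

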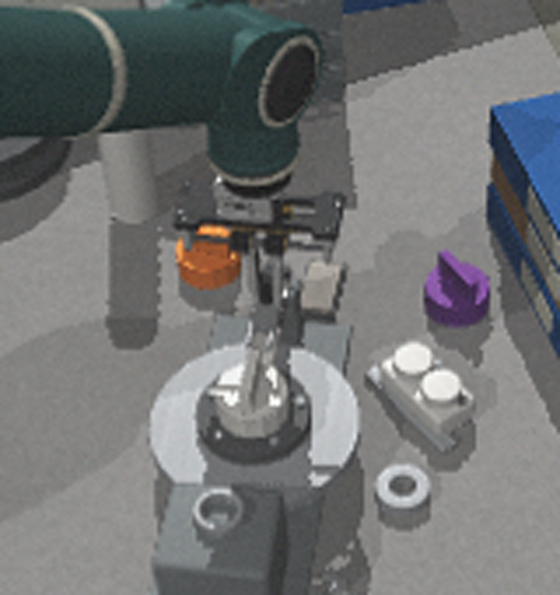

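The tab is gripped (opening 14 mm) and the lock has slid 34 mm. The stop came early because the side preload relaxed, not because of the end stop. I'll carry on.

```bash
python3 - <<'E'
from h import *
p=robot.get_state()["ee_pos"]
print(robot.move_linear([p[0]+u[0]*.032,p[1]+u[1]*.032,.155],velocity=.06,threshold=22)); st()
q=robot.get_state()["ee_pos"]; print(q-p,np.hypot(*(q-p)[:2]),np.hypot(*(q[:2]-[.535,.096])))
E
```

```text
True
{'time': np.float64(7.492), 'qpos': array([ 0.358,  0.572, -0.907,  1.778,  0.517,  1.053, -1.105]), 'ee_pos': array([0.556, 0.15 , 0.155]), 'force': array([-1.226, -1.866,  8.407]), 'moment': array([-0.294,  0.212,  0.032]), 'opening': np.float64(0.014), 'grasp_force': np.float64(30.001)}
[ 0.00876773  0.02294374 -0.00022972] 0.024561928734346785 0.05835445994670217
```

```bash
python3 - <<'E'
from h import *
p=robot.get_state()["ee_pos"]
print(robot.move_linear([p[0]+u[0]*.007,p[1]+u[1]*.007,.155],velocity=.03,threshold=25))
q=robot.get_state(); print(q["ee_pos"]-p,q["force"],(q["ee_pos"][:2]-[.535,.096])@u)
robot.pause(.2); q=robot.get_state(); print(q["ee_pos"]-p,q["force"])
E
```

```text
True
[ 0.00051635  0.00126662 -0.00023473] [-2.44980079 -3.20321423 10.23997263] 0.059719289342423064
[ 0.00051351  0.00128413 -0.00020091] [-2.34755774 -1.94096586  7.44395856]
```

```bash
sed -i 's/^S=.*YAW=np.radians(69.2)/S=np.array([.5033,.0153]); YAW=np.radians(68.8)/' h.py; python3 - <<'E'
from h import *
robot.gripper_to(.06)
p=robot.get_state()["ee_pos"]
robot.move_linear([p[0],p[1],.22],velocity=.15)
robot.move_linear([*S,.20],velocity=.2,frame=Rt(YAW)); st()
shot("side","pics/s3.png",(150,80,310,250),3.5)
E
```

```text
{'time': np.float64(10.267), 'qpos': array([ 0.731,  0.38 , -0.995,  1.912,  0.367,  1.045, -0.79 ]), 'ee_pos': array([0.503, 0.016, 0.2  ]), 'force': array([ 0.189, -0.296, -0.499]), 'moment': array([-0.032, -0.077,  0.001]), 'opening': np.float64(0.06), 'grasp_force': np.float64(0.0)}
```

View pics/s3.png

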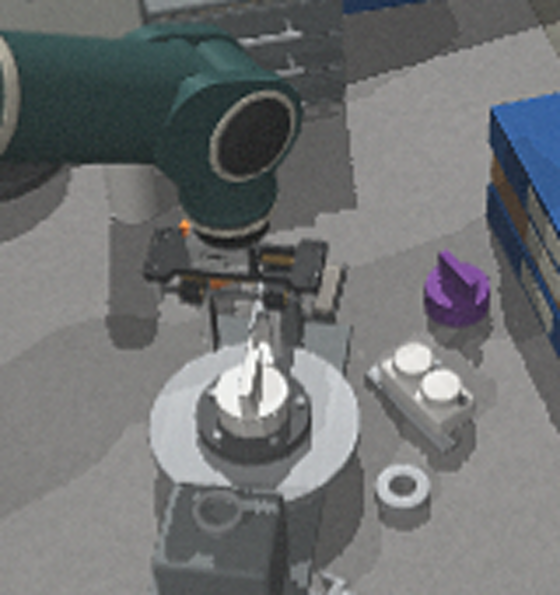

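The lock is well clear of the bar, with its prong ends near (258,320). The bar at (258,370) is centred between the fingers, so I'll grip it and test the thread hand.

```bash
cat >> h.py <<'E'
def yaw():
    R=robot.get_state()["tool_rot"]; return np.degrees(np.arctan2(R[1,0],R[0,0]))
def turn(p,deg,z):
    robot.move_linear([p[0],p[1],z],velocity=.15,frame=Rt(YAW+np.radians(deg)))
    s=robot.get_state(); print(deg,"yaw",round(yaw()-np.degrees(YAW),2),"t",round(s["time"],2),"F",s["force"].round(1),"M",s["moment"].round(2),"z",s["ee_pos"][2].round(4),"op",s["opening"].round(4)); return s
E
python3 - <<'E'
from h import *
if robot.move_linear([*S,.137],velocity=.1,threshold=10): print("contact"); st(); raise SystemExit
robot.gripper_to(0); st()
if robot.get_state()["opening"]<.01: raise SystemExit
for d in(2,4,6):
    s=turn(S,d,.137)
    if abs(s["moment"][2])>4: break
E
```

```text
{'time': np.float64(11.875), 'qpos': array([ 0.665,  0.467, -0.928,  1.969,  0.466,  0.932, -0.87 ]), 'ee_pos': array([0.504, 0.015, 0.137]), 'force': array([ 5.818, -1.115, -0.526]), 'moment': array([-0.487, -1.421,  0.04 ]), 'opening': np.float64(0.014), 'grasp_force': np.float64(29.99)}Traceback (most recent call last):
  File "<stdin>", line 6, in <module>
  File "h.py", line 26, in turn
    s=robot.get_state(); print(deg,"yaw",round(yaw()-np.degrees(YAW),2),"t",round(s["time"],2),"F",s["force"].round(1),"M",s["moment"].round(2),"z",s["ee_pos"][2].round(4),"op",s["opening"].round(4)); return s
                                                                                                                                                                                 ^^^^^^^^^^^^^^^^^^
AttributeError: 'float' object has no attribute 'round'
```

```bash
sed -i 's/s\["opening"\].round(4)/round(s["opening"],4)/' h.py
python3 - <<'E'
from h import *
for d in(2,4,6):
    s=turn(S,d,.137)
    if abs(s["moment"][2])>4: break
E
```

```text
2 yaw 1.97 t 12.38 F [ 5.  -2.5 -2.4] M [-0.71 -1.42 -0.09] z 0.1372 op 0.0142
4 yaw 3.98 t 12.62 F [ 4.8 -3.1  0.8] M [-0.76 -1.45 -0.13] z 0.1373 op 0.0138
6 yaw 5.98 t 12.88 F [ 5.3 -3.3  0.8] M [-0.75 -1.43 -0.07] z 0.1374 op 0.0134
```

```bash
python3 - <<'E'
from h import *
for d in(12,18,24):
    s=turn(S,d,.137+.004*d/85)
    if abs(s["moment"][2])>1: break
shot("side","pics/s4.png",(180,140,280,240),5)
E
```

```text
12 yaw 12.03 t 13.13 F [ 4.9 -2.3  1.2] M [-0.58 -1.44  0.02] z 0.138 op 0.014
18 yaw 17.92 t 13.39 F [ 4.6 -2.5  5.7] M [-0.74 -1.21  0.16] z 0.1383 op 0.0137
24 yaw 23.91 t 13.65 F [ 2.8 -3.8  8.3] M [-0.73 -0.93 -0.04] z 0.1388 op 0.0139
```

View pics/s4.png

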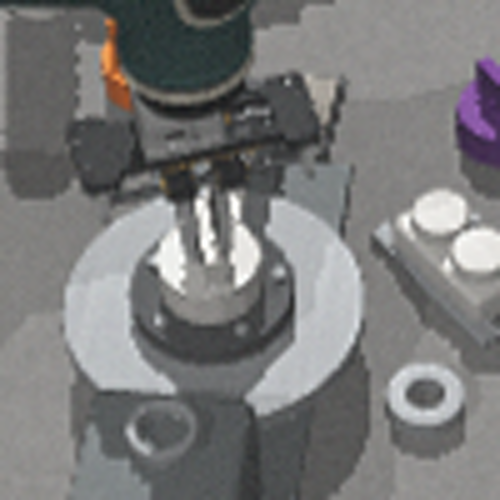

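At 24° the opening is still 14 mm and the moment is about zero, so the cap turns with the gripper, anticlockwise (right-handed thread). The upward force says it rises a bit faster than I planned. I'll go on to about 72°, then lift gently.

```bash
python3 - <<'E'
from h import *
z=robot.get_state()["ee_pos"][2]
for d in range(30,74,7):
    fz=robot.get_state()["force"][2]
    z+=.004*7/85+np.clip((fz-1)/10000,-.0003,.0008)
    s=turn(S,d,z)
    if abs(s["moment"][2])>1.5 or abs(s["force"][2])>30: break
print(robot.get_state()["qpos"])
E
```

```text
30 yaw 29.92 t 13.96 F [ 5.8 -2.   0.6] M [-0.63 -1.81  0.08] z 0.1403 op 0.0139
37 yaw 36.92 t 14.23 F [ 7.5 -1.3 -1.4] M [-0.56 -2.05  0.15] z 0.1405 op 0.0138
44 yaw 43.92 t 14.51 F [ 5.4 -1.8  5.9] M [-0.86 -1.38  0.27] z 0.1409 op 0.0136
51 yaw 50.92 t 14.78 F [ 7.1 -2.2  0.4] M [-0.46 -2.04  0.07] z 0.1414 op 0.0136
58 yaw 57.92 t 15.06 F [ 8.  -2.1 -1.3] M [-0.52 -2.36  0.02] z 0.1417 op 0.014
65 yaw 64.93 t 15.33 F [ 6.8 -0.8 -1.7] M [-0.36 -2.33  0.08] z 0.1418 op 0.0141
72 yaw 71.92 t 15.61 F [ 8.3 -1.3 -2.3] M [-0.36 -2.26  0.03] z 0.1418 op 0.0137
[ 0.83729675  0.60424685 -1.19810856  1.96164233  0.66092258  1.03969823
  0.22148515]
```

```bash
python3 - <<'E'
from h import *
print(robot.move_linear([*S,.152],velocity=.03,threshold=18)); st()
E
```

```text
False
{'time': np.float64(16.108), 'qpos': array([ 0.846,  0.586, -1.206,  1.953,  0.637,  1.053,  0.239]), 'ee_pos': array([0.504, 0.015, 0.152]), 'force': array([ 5.953, -2.559, -0.054]), 'moment': array([-0.671, -1.861,  0.051]), 'opening': np.float64(0.014), 'grasp_force': np.float64(29.992)}
```

```bash
python3 - <<'E'
from h import *
print(robot.move_linear([*S,.245],velocity=.06,threshold=20)); robot.pause(.7); st()
shot("side","pics/s5.png",(150,80,310,250),3.5)
E
```

```text
False
{'time': np.float64(18.508), 'qpos': array([ 0.908,  0.419, -1.24 ,  1.859,  0.43 ,  1.174,  0.408]), 'ee_pos': array([0.503, 0.015, 0.245]), 'force': array([ 0.652,  0.367, -3.23 ]), 'moment': array([ 0.058, -0.202,  0.025]), 'opening': np.float64(0.013), 'grasp_force': np.float64(29.992)}
```

View pics/s5.png

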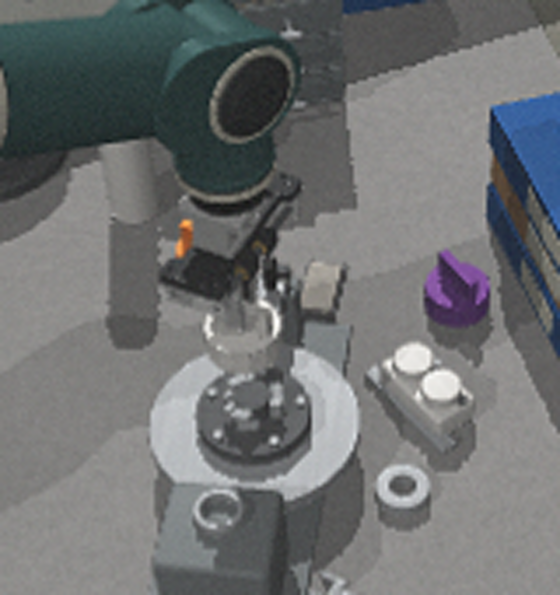

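The cap hangs level in the gripper at (242,330), about 10 cm above the bare spindle at (248,395). The measured load is about 3.2 N, roughly 0.33 kg, which fits the cap. The lock stays back and the other parts are where they were, so I'll hand in.

```bash
python3 -c "
from rig import robot
print(robot.sign_off())"
```

```text
the job is handed in; nothing more can be done
None
```

The job is handed in at about 18.5 s: the lock is at its end stop, and the cap unscrewed anticlockwise (right-handed; it turned freely on the first try, so I never tested clockwise) and is held level about 10 cm above its seat.

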